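# Clamp the register in the ratchet book vice

### The arm

A 6-joint arm with a two-finger parallel gripper is mounted at the origin on the work surface. World frame = base frame: x ahead of the robot, y to its left, z up, the work surface at z = 0. Lengths are in m, angles in degrees, forces in N, time in s.
With the tool pointing down it reaches from about 0.275 to 0.85 m from the base axis. Payload 5.2 kg.
Tool frame: the origin (TCP) lies on the mounting face of the last link; the fingertips stand nose_length ahead of it and the grasp point (between the pads) lies 155 mm ahead of it (nose_length is the distance from the TCP to the fingertips, in m); z points along the fingers, y is the line along which they close (so a half turn about z gives the same grasp; the last joint's range is limited). The gripper opens to 85 mm and grips with 20 to 120 N. Pads are 22 mm wide; open, the fingers measure 114 mm over their backs; the gripper's body (76 mm by 85 mm) begins 54 mm behind the grasp point. The pads swing forward as they close: fully open they stand 13 mm farther back than shut.
Start: joints at [64.183, 14.817, 87.949, -0, 77.235, -11.62], TCP at [0.135, 0.533, 0.405] pointing down, gripper open.
Joint ranges: [-179.93, 179.93], [-52.35, 119.4], [10.71, 147.94], [-69.91, 249.91], [12.55, 155.21], [-178.61, 178.61]. Speed limits (degrees/s): [147.25, 147.25, 180, 180, 180, 180].

### API

Orientations are given as [roll, pitch, yaw] about the fixed x, y, z axes, in that order (R = Rz(yaw) Ry(pitch) Rx(roll)).
In Python, from rig import move_pose, move_linear, set_joints, grip, dwell, solve_ik, grab_frame, MotionError, close_job, get_time_s, get_qpos, get_joint_velocities, get_tau, get_tcp_pos, get_tcp_rot, get_ft_force, get_ft_torque, get_opening, get_grasp_force, nose_length gives the robot as it stands. Calls block until the motion is done:
- move_pose(position, orientation): joint-space move of the TCP to a pose.
- move_linear(position, frame=None, speed=0.15): straight line of the TCP; frame=None keeps the orientation; speed is the mean speed in m/s.
- set_joints(angles): joint-space move.
- grip(opening): finger opening in m; the grip force is fixed at half the most; returns when the fingers have stopped.
- dwell(seconds).
- solve_ik(position, orientation): joint angles nearest the present ones, or None.
- grab_frame(name): name is "scene" or "side" or "wrist"; returns a dict with "image" (384x512x3 uint8, red, green, blue), "fx", "fy", "cx", "cy" (pixels), "xyz" and "orientation" of the camera in the world. Camera axes: x right, y up, looking along -z (the intrinsics and any distortion apply to the point x, -y, -z); pixel columns grow to the right and rows downward; lengths in m; the calibration is good to about 2 mm. A picture is of the moment at which its call begins. There is no depth.
A pose or a line that the arm cannot do raises MotionError and nothing moves.
- close_job(): hands the job in; it is judged then, once.
Readings, each from a call of its own:
- get_time_s(): time.
- get_qpos(): joint angles.
- get_joint_velocities(): joint speeds.
- get_tau(): joint torques, N m.
- get_tcp_pos(): TCP position.
- get_tcp_rot(): TCP orientation.
- get_ft_force(): force on the tool from outside, world axes, zero at the start.
- get_ft_torque(): the same for the moment, N m.
- get_opening(): finger opening in m.
- get_grasp_force(): force on a finger pad.
Only numpy, scipy, OpenCV 4.12 (cv2) and the standard library are available. Lean on these libraries where they do the work, as an engineer would, in place of code of your own. Each camera call takes 0.05 s, during which the arm holds its last target. There are 200 camera calls.

### The job

Stand the blue hardback register, spine up, in the middle of the book vice between the two jaws, lowering it gently. Then pump the red ratchet lever back and forth until the book is firmly held, which is when the drive swing takes about 8 N at the black handle; do not overtighten it. Finally swing the lever all the way back to the book side, let go, and leave the other desk things alone.

Things in the scene. Friction and masses are not known exactly. Their poses are not given: they have to be found in the camera images.
- book: small blue hardback register, 148 x 30 x 105 mm (x length, y thickness, z height), about 0.2 to 0.45 kg, standing on its page edges with the spine up; origin at the centre of its underside, z up. Grasp it from above across its 30 mm thickness, near the spine. Stands loose on the table at the left of the vice.
- vise: dark green iron book vice fixed to the table; origin on the table, on its centre line. Bed 150 mm along x, from y = -235 to +125 mm, top at z = 12 mm. A sprung steel jaw with a rubber face (110 mm along x, centred, top at z = 66 mm; face at y = 0 at the start) closes towards +y. The other jaw (120 mm, top at z = 64 mm) is bolted further along +y; its place is not measured.
- slot (a point): where the centre of the book's underside fits between the jaws at the start: vice frame x = 0, y = 22 mm, z = 12 mm (on the bed). The opening between the jaw faces is 44 to 64 mm at the start. The closing jaw pushes the loose book on to the other jaw, then its spring yields, about 12 N per mm. A squeeze of 55 to 140 N is right, over 165 N is overtightened.
- pad: the moving jaw's sprung steel plate with the rubber face; frame parallel to the vice's, origin under the middle of the rubber face, level with the table, so it lies at the vice's origin at the start and moves along the vice's +y as the jaw closes. It is this plate's force on the book that counts as the squeeze.
- lever (a joint): angle of the red lever about the vertical wheel axis, rad: 0 when the lever points along the vice's -x, growing counter-clockwise seen from above (the handle moves towards the vice's -y). Hard stops at -0.65 (handle nearest to the book) and +0.65. Swinging it in the growing direction drives the wheel; swinging back clicks idly over the teeth. It stays where it is left.
- handle (a point): centre of the top of the upright black handle post on the lever's end, 120 mm from the wheel axis; round, 18 mm in diameter, its top 120 mm above the table, standing 61 mm clear above the lever arm (arm's upper face 59 mm above the table)
- lever_axis (a point): point on the vertical axis of lever and ratchet wheel (steel, 74 mm across), vice frame x = 0, y = -170 mm, z = 90 mm. Each notch of 0.262 rad closes the jaw 2.4 mm and, once the book is pinched, adds 28 N of squeeze, 2.1 N at the handle. A spring catch holds each finished notch; an unfinished one slips back. Without load the swing costs 0 to 3 N at the handle.
- sharpener: cream electric pencil sharpener with a black switch, 130 x 85 x 135 mm, loose bystander, origin under its centre
- pencil_box: open wooden pencil box, 75 x 210 x 45 mm, loose bystander, origin under its centre
- clip_dish: round tortoiseshell dish of paper clips, 84 mm across, 22 mm high, loose bystander, origin under its centre
- card_holder: chrome business card holder, 55 x 100 x 60 mm, loose bystander, origin under its centre
- eraser_a: pink rubber eraser, 52 x 22 x 13 mm, loose bystander, origin under its centre
- eraser_b: another pink rubber eraser of the same size, loose bystander
Mind the look-alikes: they are no part of the job. Of the things that look like the book, the smallest one is meant.

How it is judged (in metres and radians):
On the way, in this order (a step that is already met when the one before it is completed fails the run):
1. the register stands released, spine up, on the vice's bed between the jaws, roughly centred (z of book in the frame of vise between 0.008 and 0.017 m and y of book in the frame of vise between 0.01 and 0.05 m and x of book in the frame of vise between -0.03 and 0.03 m and angle between book's own z axis and vertical below 0.2 rad and contact force between the fingers and book below 0.3 N), for 0.2 s.
2. the ratchet has squeezed the register with at least 55 N (contact force between pad and book above 55 N), for 0.3 s.
At the end, for the whole second after the job is handed in: The book stands on the vice's bed (within 7 mm), upright and square to the jaws (0.1 rad), centred within 30 mm along them and 10 to 65 mm along the vice's y, at rest, squeezed with 55 to 140 N; the lever is back at the book side (below -0.5 rad) and let go (contact force between pad and book between 55 and 140 N and value of joint lever below -0.5 rad and z of book in the frame of vise between 0.008 and 0.019 m and x of book in the frame of vise between -0.03 and 0.03 m and y of book in the frame of vise between 0.01 and 0.065 m and angle between book's own z axis and vertical below 0.1 rad and angle between the x axis of book and the x axis of vise, either way round below 0.1 rad and linear speed of book below 0.02 m/s and contact force between the fingers and lever below 0.1 N); the robot touches nothing.
It fails at once if the register is overtightened (squeezed with more than 165 N) (contact force between pad and book above 165 N).
It fails at once if the register is dropped into the vice (z of book in the frame of vise below 0.04 m and horizontal distance between book and vise below 0.09 m and linear speed of book above 0.5 m/s).
It fails at once if the register is knocked over (angle between book's own z axis and vertical above 0.6 rad).
It fails at once if another desk thing is shifted by more than 30 mm (distance of any of sharpener, pencil_box, clip_dish, card_holder, eraser_a, eraser_b from where it was at the start of the episode above 0.03 m).
It also fails if it takes over 72 s, if anything falls off the work surface, if the arm or the gripper's body presses on something with over 40 N, if the wrist force passes 120 N, or if a joint passes its speed limit or range.

## Working session

There is one attempt and no reset: what is moved stays moved. The work goes in short steps, each a Python script; the robot and the scene stay as the last script left them, time stands still between calls to the robot, and variables do not carry over. Pictures are saved under pics/ and viewed, at most 10 in all, crops included, and the job is handed in when it is done.

```bash
ls; mkdir -p pics; python3 - <<'E'
from rig import *
import cv2,numpy as np
ims=[]
for n in ["scene","side"]:
    f=grab_frame(n); cv2.imwrite(f"pics/{n}0.png",f["image"][:,:,::-1]); np.save(f"{n}0.npy",f,allow_pickle=True)
    print(n,{k:f[k] for k in f if k!="image"})
    ims.append(f["image"][:,:,::-1])
print(nose_length() if callable(nose_length) else nose_length, get_time_s(), get_tcp_rot())
E
```

```text
pics
scene {'fx': 476.8434321606671, 'fy': 476.8434321606671, 'cx': 245.31830735516675, 'cy': 195.91011542866534, 'xyz': array([1.1625801 , 0.95253775, 0.95295055]), 'orientation': array([ 53.54689089,  -0.94297278, 145.90211644])}
side {'fx': 441.05740459095983, 'fy': 441.05740459095983, 'cx': 251.92743440658228, 'cy': 186.99452599862016, 'xyz': array([-0.22740592, -0.69199977,  1.02459048]), 'orientation': array([ 48.40575662,   0.81215716, -47.33801784])}
0.1734 0.1 [-1.79907154e+02 -1.92735220e-02  1.65802565e+02]
```

View pics/scene0.png

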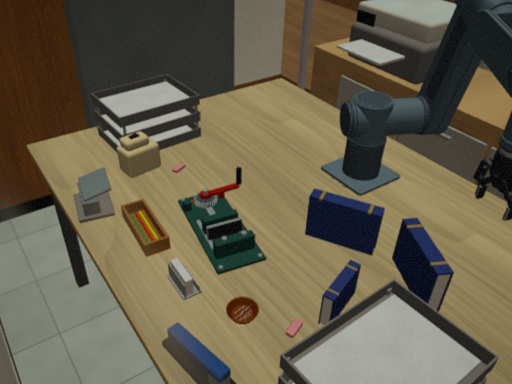

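View pics/side0.png

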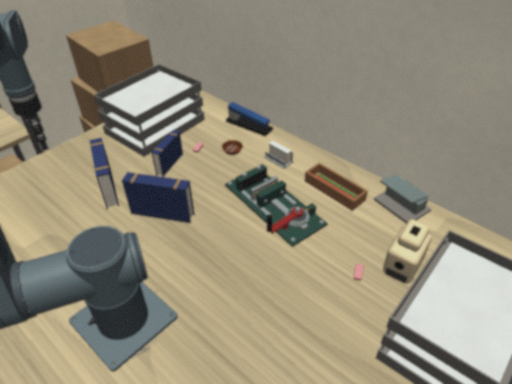

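The scene view shows three blue books, at (343,220), (420,262) and (340,292), plus a blue stapler at (197,355). The smallest looks like the one at (340,292), which is (168,153) in the side view. The vice is at (220,230) in scene and (273,203) in side. I'll measure all the candidates.

```bash
cat > h.py <<'E'
import numpy as np,cv2
from scipy.spatial.transform import Rotation as Ro
def load(n): return np.load(n,allow_pickle=True).item()
def rot(f): return Ro.from_euler('xyz',f["orientation"],degrees=True).as_matrix()
def ray(f,u,v):
    d=rot(f)@np.array([(u-f["cx"])/f["fx"],-(v-f["cy"])/f["fy"],-1]); return np.array(f["xyz"]),d
def onz(f,u,v,z):
    o,d=ray(f,u,v); return o+d*(z-o[2])/d[2]
def proj(f,p):
    q=rot(f).T@(np.array(p)-f["xyz"]); return np.array([f["cx"]+f["fx"]*q[0]/-q[2], f["cy"]-f["fy"]*q[1]/-q[2]])
def tri(f,a,g,b):
    o1,d1=ray(f,*a);o2,d2=ray(g,*b)
    s=np.linalg.lstsq(np.c_[d1,-d2],o2-o1,rcond=None)[0]
    p,q=o1+s[0]*d1,o2+s[1]*d2; return (p+q)/2,np.linalg.norm(p-q)
E
python3 - <<'E'
from h import *
for n,(x,y,w,h) in dict(scene=(170,160,200,170),side=(140,120,200,130)).items():
    f=load(n+"0.npy");im=f["image"][:,:,::-1]
    c=cv2.resize(im[y:y+h,x:x+w],None,fx=4 if n=="side" else 3.5,fy=4 if n=="side" else 3.5,interpolation=cv2.INTER_CUBIC);cv2.imwrite(f"pics/c_{n}.png",c)
    hsv=cv2.cvtColor(im,cv2.COLOR_BGR2HSV)
    m=cv2.inRange(hsv,(108,120,20),(130,255,140))
    N,l,s,ce=cv2.connectedComponentsWithStats(m)
    for i in range(1,N):
        if s[i,4]>80: print(n,s[i],ce[i].round(1))
E
```

```text
scene [ 306  190   78   64 2954] [343.4 220.9]
scene [ 393  219   60   83 2240] [418.4 258.8]
scene [324 267  34  52 759] [341.9 289.1]
scene [187 333  31  36 313] [202.2 352.9]
side [230 104  38  21 195] [249.1 113.6]
side [ 93 147  13  19 140] [ 99.  155.8]
side [127 176  49  42 634] [152.6 193.3]
```

View pics/c_scene.png

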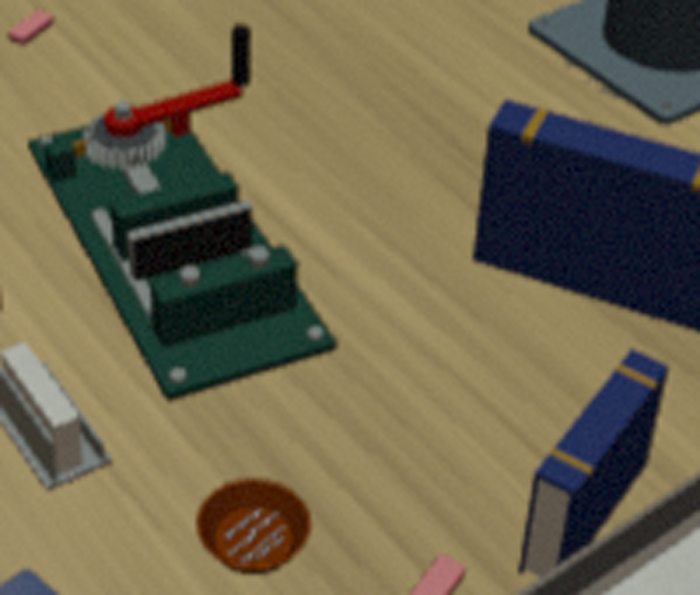

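View pics/c_side.png

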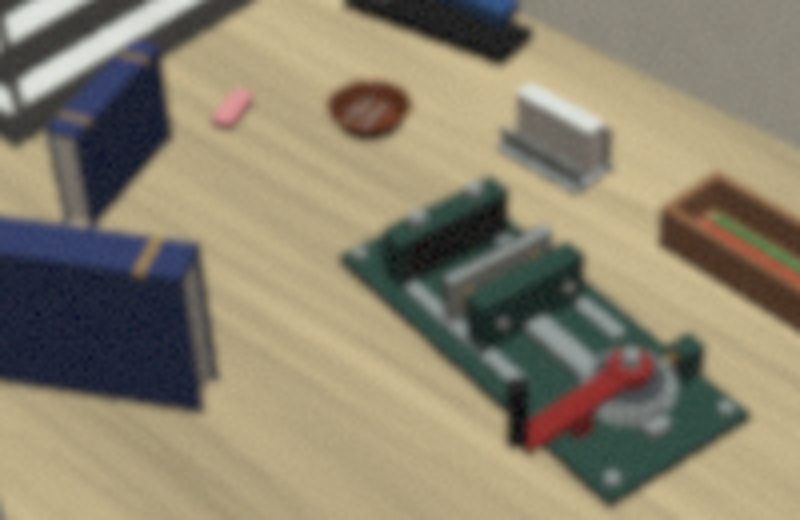

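The crops confirm it. The small register's spine corners, in scene pixels, are roughly (351,261), (360,266), (332,300) and (324,294). The black handle top is at scene (239,168) and side (269,215). The vice bed corners are visible in both views.

```bash
cat > m.py <<'E'
from h import *
S=load("scene0.npy");D=load("side0.npy")
s=lambda x,y:(x/3.5+170-.36,y/3.5+160-.36)
d=lambda x,y:(x/4+140-.4,y/4+120-.4)
for nm,f,c,P in [("S",S,s,[(633,352),(665,370),(568,488),(540,470)]),("D",D,d,[(128,42),(160,48),(85,128),(52,121)])]:
    q=np.array([onz(f,*c(*p),.105) for p in P])[:,:2]; print("book",nm,q.round(4).tolist(),"c",q.mean(0).round(4),"len",np.linalg.norm(q[0]-q[3]).round(3),np.linalg.norm(q[1]-q[2]).round(3),"thk",np.linalg.norm(q[0]-q[1]).round(3),np.linalg.norm(q[2]-q[3]).round(3))
    v=(q[0]+q[1]-q[2]-q[3]);print(" yaw",np.degrees(np.arctan2(v[1],v[0])))
# other books, spine height ambiguous -> triangulate not needed
A=[onz(S,*s(*p),.012)[:2] for p in [(335,342),(170,395),(31,143)]]
B=[onz(D,*d(*p),.012)[:2] for p in [(747,412),(612,498),(344,258)]]
print("S bed",np.round(A,4).tolist(),"w",np.linalg.norm(A[0]-A[1]),"l",np.linalg.norm(A[1]-A[2]))
print("D bed",np.round(B,4).tolist(),"w",np.linalg.norm(B[0]-B[1]),"l",np.linalg.norm(B[1]-B[2]))
print("handle",tri(S,s(240,28),D,d(517,380)), onz(S,*s(240,28),.12),onz(D,*d(517,380),.12))
E
python3 m.py
```

```text
book S [[0.4368, 0.3828], [0.4305, 0.4089], [0.5644, 0.453], [0.5694, 0.4309]] c [0.5003 0.4189] len 0.141 0.141 thk 0.027 0.023
 yaw -160.92147848953226
book D [[0.5608, 0.4554], [0.5741, 0.4257], [0.4512, 0.3809], [0.4384, 0.4106]] c [0.5061 0.4182] len 0.13 0.131 thk 0.033 0.032
 yaw 20.073288053978303
S bed [[0.552, 0.1795], [0.6945, 0.1571], [0.6332, -0.1912]] w 0.14430270515210875 l 0.3536264805943546
D bed [[0.6338, -0.1987], [0.4928, -0.1754], [0.5518, 0.1705]] w 0.14288080101455022 l 0.3509653917106903
handle (array([ 0.4552152 , -0.11028231,  0.12196546]), np.float64(0.0022151596828823687)) [ 0.45285869 -0.11185905  0.12      ] [ 0.45767959 -0.10960067  0.12      ]
```

The numbers agree:
- **Book:** about (0.503, 0.418), yaw about 20°.
- **Vice:** origin about (0.602, 0.044), yaw about -9.6°.
- **Lever:** about +0.06 rad. The handle radius of 0.119 m matches the given 120 mm.

Next I'll take wrist looks from above the vice and then above the book.

```bash
python3 - <<'E'
from rig import *
from h import *
out=[]
for n,p,y in [("v",[.575,.03,.42],170.4),("b",[.47,.39,.40],-160)]:
    move_pose(p,[180,0,y]); f=grab_frame("wrist"); np.save(f"w{n}.npy",f,allow_pickle=True)
    out.append(f["image"][:,:,::-1]); print(n,f["xyz"],f["orientation"],f["fx"],f["cx"],f["cy"],get_time_s())
    cv2.imwrite(f"pics/w{n}.png",cv2.resize(out[-1],(768,576),interpolation=cv2.INTER_CUBIC))
E
```

```text
v [0.50397388 0.04273152 0.38957446] [-1.65308027e+01  6.52759577e-03  8.05489196e+01] 327.88186536468766 254.92435105262584 192.4444078405045 2.525
b [0.40314713 0.36423182 0.36958782] [-1.65441653e+01  3.77728149e-02  1.10002814e+02] 327.88186536468766 254.92435105262584 192.4444078405045 3.975
```

View pics/wv.png

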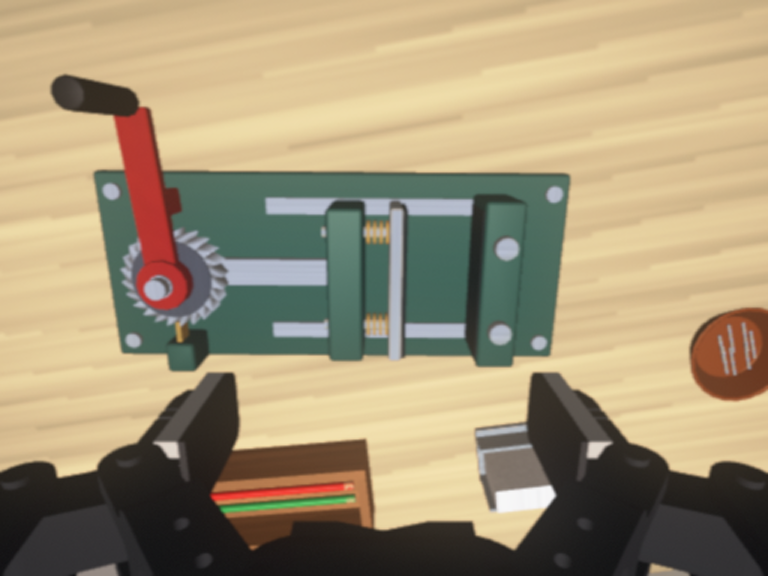

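View pics/wb.png

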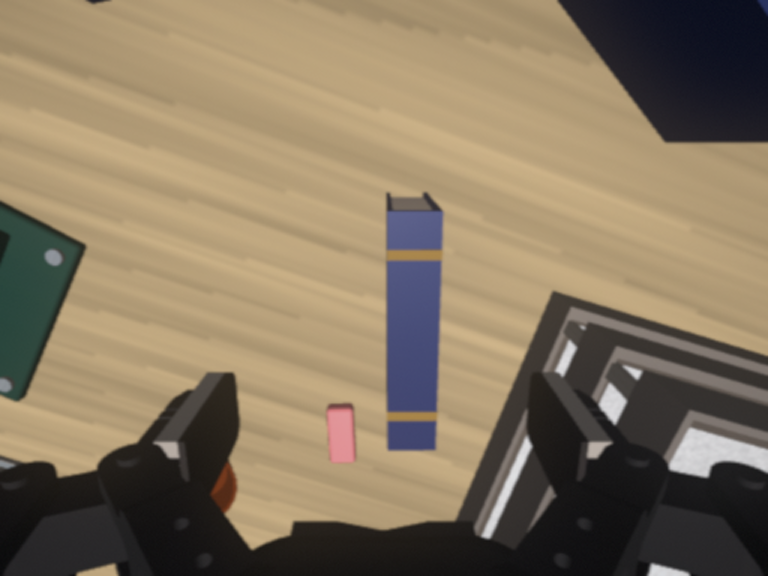

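The wrist view at the vice shows the bed corners at (95,171), (569,176), (549,356) and (122,353), the pad face edge at x≈403 and the fixed jaw edge at x≈485 (768-px scale). Above the book, the spine runs (387,211) to (436,449), with the tray edge on the right from (555,293).

```bash
python3 - <<'E'
from h import *
V=load("wv.npy");B=load("wb.npy");S=load("scene0.npy")
w=lambda p:((p[0]+.5)/1.5-.5,(p[1]+.5)/1.5-.5)
q=np.array([onz(B,*w(p),.105)[:2] for p in [(387,211),(442,211),(436,449),(388,449)]])
v=q[0]+q[1]-q[2]-q[3]; print("book",q.round(4).tolist(),q.mean(0).round(4),np.degrees(np.arctan2(*v[::-1]))%180,np.linalg.norm(v)/2,np.linalg.norm(q[0]-q[1]))
b=np.array([onz(V,*w(p),.012)[:2] for p in [(95,171),(569,176),(549,356),(122,353)]])
yy=b[1]+b[2]-b[0]-b[3]; a=np.arctan2(*yy[::-1])-np.pi/2; xh=np.array([np.cos(a),np.sin(a)]);yh=np.array([-xh[1],xh[0]])
O=b.mean(0)+.055*yh; print("vice",b.round(4).tolist(),"O",O,"yaw",np.degrees(a),"len",np.linalg.norm(yy)/2,"w",np.linalg.norm(b[3]-b[0]),np.linalg.norm(b[2]-b[1]))
loc=lambda p,z:(lambda e:(e@xh,e@yh))(onz(V,*w(p),z)[:2]-O)
print("pad",loc((404,205),.066),loc((403,358),.066)); print("jaw",loc((486,200),.064),loc((484,362),.064))
print("axis",loc((157,287),.09),"handle",loc((69,92),.12),onz(V,*w((69,92)),.12))
for z in(.1,.15,.2): print("tray",z,onz(B,*w((555,293)),z)[:2],onz(B,*w((465,510)),z)[:2])
print("tray tri",tri(S,(395,287),B,w((555,293))))
E
```

```text
book [[0.4353, 0.3782], [0.4252, 0.4059], [0.5632, 0.4576], [0.5734, 0.4296]] [0.4993 0.4178] 20.455706321853455 0.14731492738119736 0.029476626591427652
vice [[0.4885, -0.1727], [0.5503, 0.1766], [0.6949, 0.1517], [0.6338, -0.199]] O [0.60139948 0.04328898] yaw -9.962712244924774 len 0.355381870981979 w 0.14766445869623887 0.14670297508733274
pad (np.float64(-0.05712699730707458), np.float64(-0.0031403504991219518)) (np.float64(0.051645481103868185), np.float64(-0.001540657028198771))
jaw (np.float64(-0.06062089365661797), np.float64(0.050613684132112056)) (np.float64(0.05517635853624752), np.float64(0.05713078478867277))
axis (np.float64(-0.006935280307563407), np.float64(-0.1598555553270233)) handle (np.float64(-0.11938670774630014), np.float64(-0.17793675303516254)) [ 0.45302871 -0.11130982  0.12      ]
tray 0.1 [0.44694535 0.4851072 ] [0.60285949 0.49457933]
tray 0.15 [0.43882217 0.46268865] [0.56581917 0.470404  ]
tray 0.2 [0.43069898 0.44027009] [0.52877886 0.44622866]
tray tri (array([0.43265903, 0.49772467, 0.10879797]), np.float64(0.04081180416988227))
```

The wrist measurement fits well: spine 147 x 29.5 mm, jaw opening about 56 mm. I'll check clearance to the letter tray beside the book before reaching in.

```bash
python3 - <<'E'
from h import *
B=load("wb.npy");S=load("scene0.npy");D=load("side0.npy")
w=lambda p:((p[0]+.5)/1.5-.5,(p[1]+.5)/1.5-.5)
for a in [(395,287),(283,355)]:
    for b in [(99,97),(147,128),(106,135)]: print("S-D",a,b,tri(S,a,D,b))
    for b in [(555,293),(570,308),(620,350),(690,413)]: print("S-W",a,b,tri(S,a,B,w(b)))
for b in [(555,293),(570,308),(620,350),(690,413)]:
    for s in [(99,97),(147,128)]: print("D-W",s,b,tri(D,s,B,w(b)))
# predicted fingers outer point
c=np.array([.4993,.4178]);n=np.array([-.35,.937]);t=np.array([.937,.35])
for k in(.045,.057):
  for s in(-.011,.011): p=c+k*n+s*t; print("finger",k,p, "wrist px(768) z.07",proj(B,[*p,.07])*1.5)
E
```

```text
S-D (395, 287) (99, 97) (array([0.44960582, 0.59369295, 0.22302826]), np.float64(0.1259377377765408))
S-D (395, 287) (147, 128) (array([0.46812425, 0.51410996, 0.1405392 ]), np.float64(0.051304407876531434))
S-D (395, 287) (106, 135) (array([0.38786167, 0.5361822 , 0.1265507 ]), np.float64(0.08300207711945173))
S-W (395, 287) (555, 293) (array([0.43265903, 0.49772467, 0.10879797]), np.float64(0.04081180416988227))
S-W (395, 287) (570, 308) (array([0.43783889, 0.50364366, 0.11664915]), np.float64(0.03588050531099857))
S-W (395, 287) (620, 350) (array([0.45062569, 0.52039989, 0.13843212]), np.float64(0.01965079901070406))
S-W (395, 287) (690, 413) (array([0.46709902, 0.54013279, 0.16669817]), np.float64(0.001195147018497612))
S-D (283, 355) (99, 97) (array([0.60563124, 0.62076836, 0.16603909]), np.float64(0.37910022973683805))
S-D (283, 355) (147, 128) (array([0.6323664 , 0.53524772, 0.04891501]), np.float64(0.21330898185115854))
S-D (283, 355) (106, 135) (array([0.55572935, 0.55870523, 0.04953792]), np.float64(0.3667693452068722))
S-W (283, 355) (555, 293) (array([ 0.56867907,  0.4838
[... 823 characters left out ...]
5762699, 0.40300049, 0.35727484]), np.float64(0.11393182154169058))
D-W (147, 128) (620, 350) (array([0.4664577 , 0.49493054, 0.14616607]), np.float64(0.03240039533333633))
D-W (99, 97) (690, 413) (array([0.36793593, 0.4272279 , 0.33881059]), np.float64(0.11289886911316238))
D-W (147, 128) (690, 413) (array([0.50189471, 0.56950767, 0.10208623]), np.float64(0.05260666788806776))
finger 0.045 [0.473243 0.456115] wrist px(768) z.07 [480.11090324 301.11990937]
finger 0.045 [0.493857 0.463815] wrist px(768) z.07 [478.48612034 333.18362963]
finger 0.057 [0.469043 0.467359] wrist px(768) z.07 [498.87297195 300.97443633]
finger 0.057 [0.489657 0.475059] wrist px(768) z.07 [496.88187392 333.04460915]
```

The tray's side face is at y ≥ 0.51 (top corner at (0.467, 0.540, 0.167), residual 1 mm), so the fingers clear it. Now grasp and lift.

```bash
python3 - <<'E'
from rig import *
from h import *
c=[.4993,.4178]; y=20.46-180
grip(.07)
move_pose([*c,.33],[180,0,y]); move_linear([*c,.237],speed=.08)
print(get_ft_force()); grip(0.0); dwell(.2)
print(get_opening(),get_grasp_force(),get_ft_force(),get_tcp_pos(),get_tcp_rot())
move_linear([*c,.36],speed=.12); dwell(.2); print(get_opening(),get_grasp_force(),get_ft_force())
a=np.radians(-9.9);O=np.array([.6014,.0433]);s=O+.022*np.array([-np.sin(a),np.cos(a)]); print(s)
move_pose([*s,.36],[180,0,170.1]); dwell(.2)
np.save("g.npy",grab_frame("wrist"),allow_pickle=True); f=load("g.npy"); cv2.imwrite("pics/g.png",f["image"][:,:,::-1])
print(get_ft_force(),get_opening(),get_time_s())
E
```

```text
[ 1.27341755 -0.466928   -0.56572098]
0.029801471746626403 60.02837419509888 [-1.04131157  1.23724803  3.77071448] [0.49940986 0.4179663  0.23748695] [ 1.79984903e+02  5.06656153e-02 -1.59538405e+02]
0.029490089005871245 59.515069127082825 [ 0.01778236  0.14854496 -3.41274413]
[0.60518244 0.06497241]
[-0.13353437 -0.33884632 -2.99058328] 0.029407845074550118 9.6583
```

View pics/g.png

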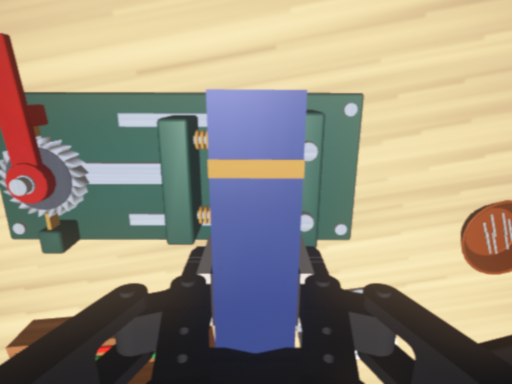

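The book is held square above the gap: its spine fills (207–306, 90–350), parallel to the jaws. Now lower it gently while watching the force.

```bash
python3 - <<'E'
from rig import *
from h import *
s=[.60518,.06497]
move_linear([*s,.30],speed=.1); dwell(.2); F=get_ft_force(); print(F)
move_linear([*s,.256],speed=.04); dwell(.1); print(get_ft_force()-F)
z=.256
while z>.245:
    z-=.001; move_linear([*s,z],speed=.02); dwell(.05); d=get_ft_force()-F
    if abs(d[2])>2.5 or np.hypot(d[0],d[1])>6: break
print(z,get_tcp_pos(),d)
grip(.046); dwell(.3); print(get_opening(),get_grasp_force(),get_ft_force())
move_linear([*s,.36],speed=.12)
move_pose([.55,.055,.42],[180,0,170.1]); f=grab_frame("wrist"); np.save("p.npy",f,allow_pickle=True); cv2.imwrite("pics/p.png",f["image"][:,:,::-1])
print(get_time_s())
E
```

```text
[-0.74640501  0.27840549 -2.29791679]
[ 0.26378527 -0.03542656  0.15093404]
0.249 [0.60527903 0.06498225 0.24951737] [-0.56277278 -0.22597653  5.19958422]
0.04561438596127651 0.0 [-0.20475879 -0.47878689  0.40675946]
16.2167
```

View pics/p.png

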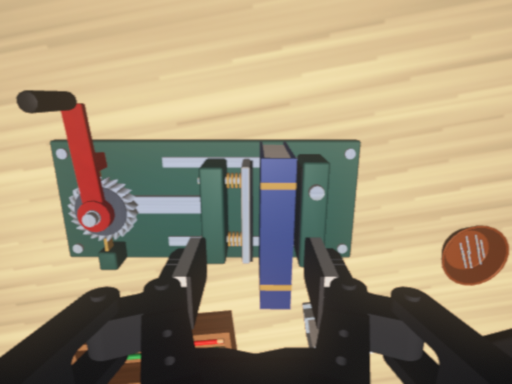

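The book stands upright and square between the jaws, spine at (278,225), gap on the pad side, with the handle top at (30,101). Now I'll cage the handle and pump, logging the tangential force.

```bash
cat > lv.py <<'E'
from rig import *
from h import *
A0=-9.9; a=np.radians(A0); O=np.array([.6014,.0433]); AX=O-.17*np.array([-np.sin(a),np.cos(a)]); R=.1195; Z=.241
def pose(t,z=Z):
    p=np.radians(180+A0)+t; return [AX[0]+R*np.cos(p),AX[1]+R*np.sin(p),z],[180,0,180+A0+np.degrees(t)]
def ft(t,F0):   # force resisting growth of angle
    p=np.radians(180+A0)+t; d=get_ft_force()-F0
    return -(d[0]*-np.sin(p)+d[1]*np.cos(p)), d[0]*np.cos(p)+d[1]*np.sin(p)
def seg(t,sp): 
    p,o=pose(t); move_linear(p,o,speed=sp)
def swing(t0,t1,F0,sp=.06,n=None,stop=99):
    n=n or max(1,int(np.ceil(abs(t1-t0)/.131))); log=[]
    for t in np.linspace(t0,t1,n+1)[1:]:
        seg(t,sp); r=ft(t,F0); log.append([round(float(x),2) for x in (t,*r)])
        if r[0]>stop: break
    return t,log
E
python3 - <<'E'
from lv import *
t=.06
grip(.034); p,o=pose(t,.33); move_pose(p,o); dwell(.2); F0=get_ft_force(); np.save("F0.npy",F0)
move_linear(pose(t)[0],speed=.1); print("down",get_ft_force()-F0)
grip(.022); dwell(.1); print("cage",get_opening(),ft(t,F0),get_tcp_pos())
t,l=swing(t,-.6,F0,.1); print("back",l,get_time_s())
t,l=swing(t,.6,F0); print("drive",l,get_time_s())
f=grab_frame("wrist"); cv2.imwrite("pics/l.png",f["image"][:,:,::-1])
E
```

```text
down [-0.73314776  0.29946328 -0.12912443]
cage 0.022251513899573014 (np.float64(0.43226751201276703), np.float64(0.6008620064114221)) [ 0.45348387 -0.11073802  0.24126215]
back [[-0.05, -0.73, 0.74], [-0.16, -0.27, 0.87], [-0.27, -0.79, 1.55], [-0.38, 0.03, -0.23], [-0.49, -0.28, -0.28], [-0.6, 0.29, -0.05]] 20.6667
drive [[-0.48, -0.06, -0.34], [-0.36, -0.69, 0.08], [-0.24, -1.01, 0.34], [-0.12, -0.61, 1.13], [0.0, -0.26, 0.99], [0.12, 0.22, 0.03], [0.24, -0.19, 0.5], [0.36, 0.36, 0.22], [0.48, 0.44, 1.73], [0.6, -0.28, 1.09]] 24.5833
```

View pics/l.png

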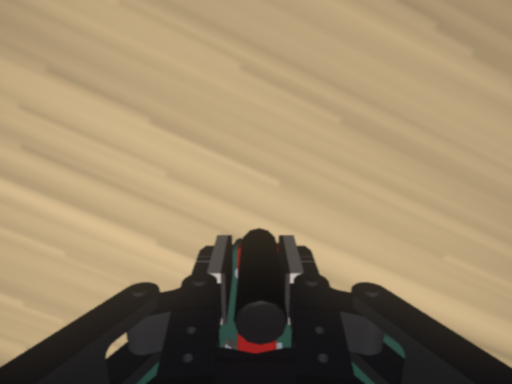

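The post is caged between the fingers at (260,290), and the free swing shows about 0 N at rest. Continue pumping, stopping on force.

```bash
python3 - <<'E'
import re
s=open('lv.py').read()
s=s.replace("    p=np.radians(180+A0)+t; d=get_ft_force()-F0","    p=np.radians(180+A0)+t; d=0\n    for _ in range(4): dwell(.02); d=d+(get_ft_force()-F0)/4",1)
open('lv.py','w').write(s)
E
python3 - <<'E'
from lv import *
F0=np.load("F0.npy"); t=.6
t,l=swing(t,-.62,F0,.15,n=4); print("back",l[-1],get_time_s())
t,l=swing(t,.62,F0,.1,n=6,stop=4); print("drive",l,get_time_s())
t,l=swing(t,-.62,F0,.15,n=4); print("back",l[-1],get_time_s())
t,l=swing(t,.62,F0,.06,stop=5.2); print("drive",l,get_time_s())
E
```

```text
back [-0.62, -0.5, -0.13] 26.7333
drive [[-0.41, -0.53, 0.19], [-0.21, -0.88, 0.77], [0.0, -0.14, 0.77], [0.21, -0.27, 0.48], [0.41, -0.13, 0.85], [0.62, -0.02, 0.53]] 29.5333
back [-0.62, -0.48, 0.09] 31.6333
drive [[-0.5, -0.59, 0.28], [-0.37, -0.68, 0.18], [-0.25, -0.57, 0.25], [-0.12, 1.25, 0.83], [0.0, 2.03, 0.7], [0.12, 3.4, 0.92], [0.25, 3.91, 0.88], [0.37, 4.73, -0.22], [0.5, 5.85, -0.44]] 35.8333
```

The book is pinched from about -0.2 rad, and the slope of about 2.1 N per notch matches the spec. Squeeze is now about 80 N at the tip, though part of that is an unfinished notch. Finish this stroke, return, and read the held load in the next swing.

```bash
python3 - <<'E'
from lv import *
F0=np.load("F0.npy"); t=.5
t,l=swing(t,.62,F0,.06); print("drive",l)
t,l=swing(t,-.62,F0,.15,n=4); print("back",l,get_time_s())
t,l=swing(t,-.3,F0,.04,n=8,stop=8); print("drive",l,get_time_s())
E
```

```text
drive [[0.62, 7.15, -0.74]]
back [[0.31, -0.15, 0.18], [0.0, -0.1, 0.65], [-0.31, -0.66, 0.52], [-0.62, -0.3, -0.05]] 38.4
drive [[-0.58, -0.58, 0.55], [-0.54, -0.37, 0.04], [-0.5, 2.16, -0.06], [-0.46, 5.92, 0.23], [-0.42, 7.24, -0.11], [-0.38, 7.73, -0.09], [-0.34, 7.47, -0.25], [-0.3, 7.7, -0.16]] 41.0667
```

The swing now takes about 7.7 N, and load picked up at about 6 N right after the idle return, so roughly 85–90 N is held. That is mid-range, so swing back, release and check.

```bash
python3 - <<'E'
from lv import *
F0=np.load("F0.npy"); t=-.3
t,l=swing(t,-.635,F0,.08,n=3); print("back",l,get_time_s())
grip(.036); dwell(.1); p,o=pose(t,.36); move_linear(p,speed=.12); dwell(.2); print(get_ft_force()-F0)
move_pose([.52,-.03,.42],[180,0,170.1]); f=grab_frame("wrist"); np.save("e.npy",f,allow_pickle=True); cv2.imwrite("pics/e.png",f["image"][:,:,::-1]); print(get_time_s())
E
```

```text
back [[-0.41, 7.55, -0.61], [-0.52, 1.12, 0.11], [-0.64, -0.8, 0.32]] 42.2167
[0.0124927  0.05615357 0.67167711]
44.6333
```

View pics/e.png

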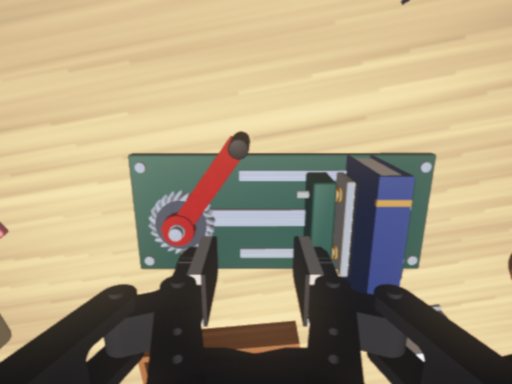

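The picture shows the book upright and clamped between pad and jaw at (380,225), and the lever on the book side with its handle at (240,140). A quick angle check, then hand in.

```bash
python3 - <<'E'
from lv import *
f=load("e.npy"); h=onz(f,238,147,.12)[:2]-AX; t=(np.arctan2(h[1],h[0])-np.radians(180+A0)+np.pi)%(2*np.pi)-np.pi
print("lever",t,"r",np.hypot(*h))
if t<-.52: print(close_job())
E
```

```text
lever -0.6133793603100708 r 0.1212902739245926
the job is handed in; nothing more can be done
None
```

The blue register stands upright in the vice, held at an estimated 85–90 N (final drive swing about 7.7 N at the handle). The lever is back at about -0.61 rad and released, and the job was handed in at about 45 s without a verdict shown.

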